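# Nudge the masking frame onto the registration pins

### The arm

A 7-joint arm with a two-finger parallel gripper is mounted at the origin on a cart in front of the work surface, level with it; the furniture and walls round the work are solid. World frame = base frame: x ahead of the robot, y to its left, z up, the work surface at z = 0. Lengths are in m, angles in rad, forces in N, time in s.
With the tool pointing down it reaches from about 0.4 to 0.925 m from the base axis. Payload 4.1 kg.
Tool frame: the origin (TCP) lies at the very end of the fingers, on their centre line; the grasp point (between the pads) lies 19 mm behind it; x points along the fingers, y is the direction in which the jaws open and shut, and the axes are right-handed (so a half turn about x gives the same grasp; the last joint's range is limited). The gripper opens to 85 mm and grips with 20 to 120 N. Pads are 22 mm wide; open, the fingers measure 114 mm over their backs; the gripper's body (76 mm by 85 mm) begins 54 mm behind the grasp point. The pads swing forward as they close: fully open they stand 13 mm farther back than shut.
Start: joints at [1.205, 0.398, 0.045, 1.537, -0.019, 1.207, -0.051], TCP at [0.171, -0.627, 0.231] pointing down, gripper open.
Joint ranges: [-2.82, 2.82], [-0.49, 2.23], [-1.37, 1.46], [0, 2.46], [-1.36, 4.5], [0.23, 2], [-2.94, 2.94]. Speed limits (rad/s): [2.57, 2.57, 3.14, 3.14, 3.14, 3.14, 3.14].

### API

Orientations are given as a unit quaternion [x, y, z, w].
In Python, from workcell import arm gives the robot as it stands. The module is installed in compiled form; this text tells all that it offers.
- The arm moves only by the shell command python3 -m jog 'ROWS' [FORCE]. ROWS is JSON, a list of rows, each a list of 3 entries, a list of its own where there are three numbers: the shift along the tool's x, y, z each as a share of 0.2 m, from -1 to 1, then the turn about the tool's x as a share of pi/2 rad, from -1 to 1, then the opening, from 0 (shut) to 1 (fully open). A call has 1 to 8 rows; each row is the pose to reach, as a shift and turn from the pose measured when the call began, along the tool's axes at that moment; what a row does not reach only later rows make up. A row lasts 1/10 s, in which the tool goes at most 50 mm and 8.59 degrees, less where a joint would pass 70% of its speed; a pose out of reach is approached as far as the arm can. A call with a number of a shift or a turn outside -1 to 1 is refused whole. A call with a gripper value outside its range is refused whole. The fingers move at their own pace and stop on an object; FORCE is the grip in N (left out, the last holds). Time passes only in rows, so rows that repeat a pose let the fingers close. It gives the time, the measured TCP pose, the force and the opening at its end, in the units of the state.
- arm.get_state(): the state, without advancing time (a new reading comes with each control period).
- arm.snapshot(name): name is "scene" or "side" or "wrist"; returns the picture (480x640x3 uint8, red, green, blue); there is no depth.
- arm.get_calibration(name): a dict with "fx", "fy", "cx", "cy" (pixels), "cam_to_world" (4x4, takes a point from camera to world coordinates). Camera axes: x right, y down, z forward; pixel columns grow to the right and rows downward; lengths in m; the calibration is good to about 2 mm. A picture is of the moment at which its call begins: read the wrist's pose just before it. get_calibration takes no time and is no camera call; for the wrist camera it gives the pose at the moment of the call.
- arm.close_job(): hands the job in, once; it reports no verdict.
The state is a dict: "clock": time; "joint_positions": joint angles; "dq": joint speeds; "effort": joint torques, N m; "ee_pos": TCP position; "tool_rot": TCP orientation; "wrist_force": force on the tool from outside, world axes, zero at the start; "wrist_torque": the same for the moment, N m; "opening": finger opening in m.
Only numpy, scipy, OpenCV 4.12 (cv2) and the standard library are available. Lean on these libraries where they do the work, as an engineer would, in place of code of your own. Each camera call takes 0.05 s, during which the arm holds its last target.

### The job

Line up the yellow masking frame for photographing the lifted print: with the fingers, push the frame left to the board's fence and away from the robot until its two holes drop over both brass pins and it lies flat on the board. Only push it, do not pick it up, and leave the jar, the USB stick and the swab tube where they are. Finish with the hand clear of everything.

Things in the scene. Friction and masses are not known exactly. Their poses are not given: they have to be found in the camera images.
- board: rigid dark steel registration board fixed on the desk, 200 (x) x 160 (y) mm, flat top ('deck') 12 mm above the desk. Origin: centre of its underside; +x points away from the robot (within 0.25 rad), +y left. An aluminium fence 12 mm high stands on the deck along its left side: right-hand face at board y = +66 mm, from board x = -55 to +100 mm. A white card is stuck flat on the deck
- seat (a point): point on the deck where the frame's origin lies when it is seated: board (20, 0, 12) mm; axes as the board's. At the start the frame's origin is 12 to 33 mm short of it (toward the robot), 8 to 16 mm to its right, and turned up to 0.06 rad. Seated, the frame has about 1 mm play and the pins stop it
- pin_left (a point): top of the left brass pin: 10 mm diameter, 9 mm high above the deck, straight for 4 mm and then a round dome; at board (35, 38) mm
- pin_right (a point): top of the right brass pin, alike; at board (35, -52) mm
- frame: loose rigid yellow plate 140 (x) x 130 (y) x 6 mm, about 0.3 kg, with an 85 x 57 mm window and two holes. Near edge (x = -70 mm) and right edge (y = -65 mm) are turned up as lips 3 mm thick, 16 mm high from the underside. Origin: middle of the underside; axes as the board's when seated. At the start it lies aslant: near edge on the deck, far part on top of both pins, about 0.08 rad nose up
- hole_left (a point): centre of the frame's left hole (12 mm diameter, through) at its underside: frame (15, 38, 0) mm. With the frame's left edge against the fence both holes are within 1.5 mm of line with the pins, and a push along board +x makes them drop over the pins
- hole_right (a point): centre of the frame's right hole, at its underside: frame (15, -52, 0) mm
- near_lip (a point): middle of the outer face of the near lip, at its top: frame (-70, 0, 16) mm; push here to move the frame away from the robot. Sliding the frame takes 2 to 4 N, in short sticks along the fence up to about 12 N
- right_lip (a point): middle of the outer face of the right lip, at its top: frame (0, -65, 16) mm; push here to move the frame left, to the fence
- white_jar: bystander: small clear jar with a black screw lid, 45 mm diameter, 48 mm tall, standing beyond the far end of the board. Origin: centre of its underside
- usb: bystander: red USB stick 18 x 56 x 8 mm lying beyond the far end of the board, to the right. Origin: centre of its underside
- swab: bystander: white swab tube with a blue cap, 13 x 128 x 13 mm, lying left of the fence. Origin: centre of its underside

How it is judged:
At the end, for the whole second after the job is handed in: Both holes of the frame are over their pins (each centre within 2.5 mm) and the frame lies flat on the deck (underside within 1.5 mm of it, tilt under 0.02 rad), at rest (horizontal distance between hole_left and pin_left below 0.0025 m and horizontal distance between hole_right and pin_right below 0.0025 m and z of frame in the frame of seat below 0.0015 m and angle between frame's own z axis and vertical below 0.02 rad and linear speed of frame below 0.01 m/s); the robot touches nothing.
It fails at once if the frame is lifted off the board (its middle more than 12 mm above the deck) (z of frame in the frame of seat above 0.012 m).
It fails at once if the frame is tipped up by more than 0.2 rad (angle between frame's own z axis and vertical above 0.2 rad).
It fails at once if the jar, the USB stick or the swab tube is moved more than 10 mm (distance of any of white_jar, usb, swab from where it was at the start of the episode above 0.01 m).
It also fails if it takes over 38 s, if anything falls off the work surface, if the arm or the gripper's body presses on something with over 40 N, if the wrist force passes 120 N, or if a joint passes its speed limit or range.

## Working session

There is one attempt and no reset: what is moved stays moved. The work goes in short steps, Python scripts to look and compute and a shell command to move; the robot and the scene stay as the last step left them, time stands still between calls to the robot, and variables do not carry over. Pictures are saved under pics/ and viewed, and the job is handed in when it is done.

```bash
mkdir -p pics; python3 - <<'E'
from workcell import arm
import cv2,numpy as np
s=arm.get_state();print(s)
for n in("scene","side","wrist"):
    c=arm.get_calibration(n);print(n,c["fx"],c["fy"],c["cx"],c["cy"],np.round(c["cam_to_world"],4).tolist())
    if n!="wrist": cv2.imwrite(f"pics/{n}0.png",arm.snapshot(n)[:,:,::-1])
E
```

```text
{'clock': 0.0, 'joint_positions': array([ 1.20497257,  0.39917162,  0.04502698,  1.53789161, -0.01871472,
        1.20685439, -0.05068905]), 'dq': array([-3.27946055e-04,  8.49065230e-04, -1.21407445e-03, -5.17872707e-05,
       -3.92824794e-04, -1.90686752e-04, -7.98108697e-04]), 'effort': array([-6.26346882e-04, -4.75125074e+01,  1.36444151e+00, -2.54220146e+01,
        1.16197643e-02,  9.52835544e-03,  6.27705333e-06]), 'ee_pos': array([ 0.1712495 , -0.62638719,  0.2302713 ]), 'tool_rot': array([-0.70068737, -0.09476056,  0.70094695, -0.0934399 ]), 'wrist_force': array([ 0.0137908 , -0.11990055,  0.19505112]), 'wrist_torque': array([-0.02662748,  0.00797876,  0.00388494]), 'opening': 0.08539504295975113}
scene 607.2176127177997 607.2176127177997 314.1316139329012 230.41897999129117 [[-0.4825, -0.5003, 0.7189, 0.0225], [-0.8759, 0.2802, -0.3929, 0.2626], [-0.0049, -0.8192, -0.5734, 0.5485], [0.0, 0.0, 0.0, 1.0]]
side 513.2898974239874 513.2898974239874 311.08135930223887 244.46472145910215 [[0.9221, -0.2048, 0.3282, 0.3391], [-0.3868, -0.5051, 0.7715, -0.725], [0.0078, -0.8384, -0.545, 0.5071], [0.0, 0.0, 0.0, 1.0]]
wrist 410.0417757097019 410.0417757097019 326.13550044975756 238.51569518929054 [[0.2643, -0.9249, -0.2732, 0.241], [-0.9644, -0.2537, -0.0742, -0.6065], [-0.0007, 0.2831, -0.9591, 0.3722], [0.0, 0.0, 0.0, 1.0]]
```

View pics/scene0.png

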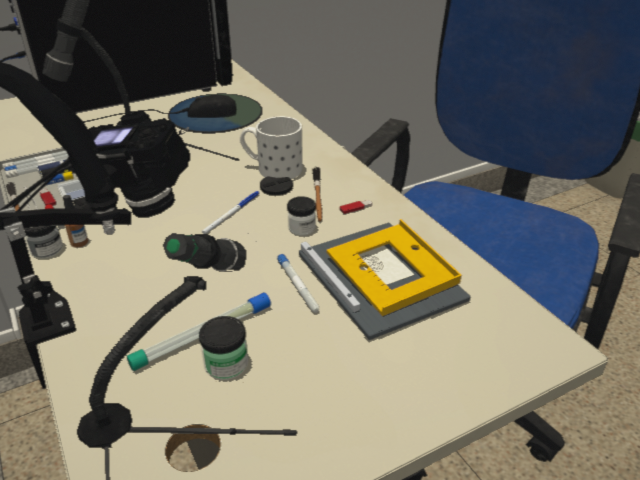

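View pics/side0.png

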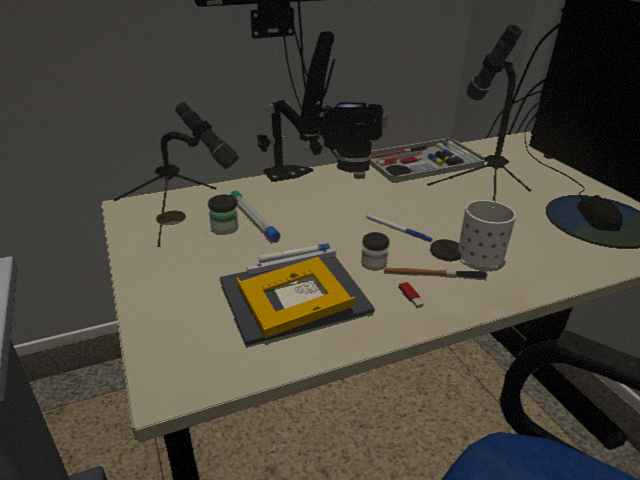

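The frame sits on the board around scene pixel (395,265) and side pixel (297,295). I'll zoom in to get the corners.

```bash
python3 - <<'E'
import cv2
a=cv2.imread("pics/scene0.png")[210:345,290:480];cv2.imwrite("pics/sc_z.png",cv2.resize(a,None,fx=4,fy=4,interpolation=2))
a=cv2.imread("pics/side0.png")[235:350,210:385];cv2.imwrite("pics/si_z.png",cv2.resize(a,None,fx=4,fy=4,interpolation=2))
E
```

```text
(no output)
```

View pics/sc_z.png

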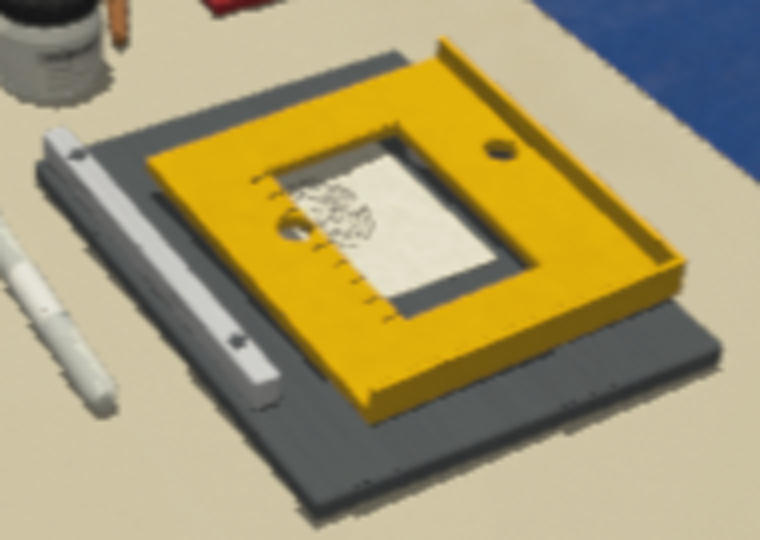

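View pics/si_z.png

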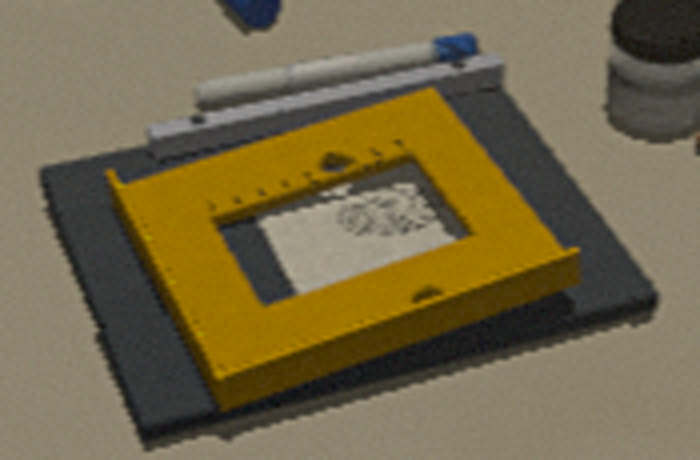

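```bash
cat > h.py <<'E'
import numpy as np,cv2
from scipy.optimize import least_squares
from scipy.spatial.transform import Rotation as R
from workcell import arm
def proj(c,P):
    T=np.linalg.inv(c["cam_to_world"]);p=P@T[:3,:3].T+T[:3,3]
    return np.c_[c["fx"]*p[:,0]/p[:,2]+c["cx"],c["fy"]*p[:,1]/p[:,2]+c["cy"]]
def fit(obs,x0,to6):
    # obs: {cam: [(X,Y,Z mm, u,v)]}
    cs={k:arm.get_calibration(k) for k in obs}
    def res(x):
        t,r=to6(x);o=[]
        for k,l in obs.items():
            l=np.array(l,float);o.append((proj(cs[k],r.apply(l[:,:3]/1000)+t)-l[:,3:]).ravel())
        return np.concatenate(o)
    s=least_squares(res,x0,loss="soft_l1");return s.x,res(s.x).reshape(-1,2)
E
cat > fit0.py <<'E'
from h import *
sc=lambda P,u,v:(*P,u/4+290-.4,v/4+210-.4)
si=lambda P,u,v:(*P,u/4+210-.4,v/4+235-.4)
ob={"scene":[sc((-100,80,12),313,503),sc((-100,-80,12),720,348),sc((100,-80,12),398,52),sc((-55,66,24),280,378)],
"side":[si((-100,80,12),42,168),si((-100,-80,12),143,432),si((100,-80,12),657,298),si((100,66,24),503,68)]}
b,r=fit(ob,[.6,-.2,0],lambda x:(np.array([x[0],x[1],0]),R.from_euler("z",x[2])))
print("board",b.round(4));print(r.round(1).tolist())
of={"scene":[sc((-70,65,0),373,424),sc((-70,-65,16),686,262),sc((70,-65,16),440,38),sc((70,65,6),148,160),sc((15,38,6),295,225),sc((15,-52,6),500,150)],
"side":[si((-70,65,16),110,170),si((-70,-65,16),215,378),si((-70,-65,0),222,408),si((70,-65,16),578,250),si((70,65,6),432,88),si((15,38,6),335,160),si((15,-52,6),428,293)]}
f,r=fit(of,[b[0],b[1],.015,b[2],-.08,0],lambda x:(x[:3],R.from_euler("ZYX",x[3:])))
print("frame",f.round(4));print(r.round(1).tolist())
Rb=R.from_euler("z",b[2]);t=np.array([b[0],b[1],0])
print("frame in board",Rb.inv().apply(f[:3]-t).round(4),"yaw",f[3]-b[2])
E
python3 fit0.py
```

```text
board [ 0.5611 -0.1366 -0.0311]
[[0.3, 0.6], [1.6, -0.2], [0.2, -1.0], [0.1, -0.7], [-1.2, -0.9], [-1.0, -1.7], [1.2, -1.2], [1.1, -1.4]]
frame [ 0.5555 -0.1512  0.0178  0.0215 -0.0741  0.0032]
[[-1.0, 0.5], [0.8, -0.6], [0.7, -0.6], [-0.7, 0.0], [-0.4, 0.7], [0.2, -0.0], [-1.4, -0.7], [0.4, -0.3], [-0.0, 0.6], [0.6, 0.1], [0.0, -0.6], [-0.2, 0.2], [0.2, 1.1]]
frame in board [-0.0051 -0.0148  0.0178] yaw 0.05260654321823521
```

```bash
cat > go.py <<'E'
from h import *
import sys
# board -> world targets, expressed in tool-share units
B=np.array([.5611,-.1366,0]);yaw=-.0311
def where():
    s=arm.get_state();q=R.from_quat(s["tool_rot"]);M=q.as_matrix()
    Rb=R.from_euler("z",yaw)
    print("clk",round(s["clock"],2),"tcp",s["ee_pos"].round(4),"board mm",(Rb.inv().apply(s["ee_pos"]-B)*1000).round(1),"F",s["wrist_force"].round(1),"open",round(s["opening"],4))
    Mb=Rb.as_matrix().T@M
    print("tool axes in board x:",Mb[:,0].round(3),"y:",Mb[:,1].round(3),"z:",Mb[:,2].round(3))
    return s,M,Rb
s,M,Rb=where()
for a in sys.argv[1:]:
    p=np.array([float(v) for v in a.split(",")])/1000
    w=Rb.apply(p)+B;d=M.T@(w-s["ee_pos"]);print(a,"world",w.round(4),"share",(d/.2).round(4))
E
python3 go.py 0,-130,120 -10,-130,20
```

```text
clk 0.1 tcp [ 0.1712 -0.6264  0.2304] board mm [-374.5 -501.7  230.4] F [ 0.   0.5 -1. ] open 0.0857
tool axes in board x: [-0.001  0.002 -1.   ] y: [ 0.294 -0.956 -0.002] z: [-0.956 -0.294  0.   ]
0,-130,120 world [ 0.5571 -0.2665  0.12  ] share [ 0.5537 -1.2261 -2.3355]
-10,-130,20 world [ 0.5471 -0.2662  0.02  ] share [ 1.0537 -1.2399 -2.2878]
```

```bash
python3 -m jog '[[[0.1,-0.41,-0.78],0.19,0],[[0.1,-0.41,-0.78],0.19,0],[[0.1,-0.41,-0.78],0.19,0],[[0.1,-0.41,-0.78],0.19,0],[[0.1,-0.41,-0.78],0.19,0]]' 30; python3 go.py 0,-130,120
```

```text
clock: 0.6
ee_pos: [0.3052, -0.5012, 0.2094]
tool_rot: [0.707, -0.006, -0.707, -0.01]
wrist_force: [0.6, 0.6, 0.4]
opening: 0.0121
clk 0.6 tcp [ 0.3052 -0.5012  0.2094] board mm [-244.5 -372.4  209.4] F [0.6 0.6 0.4] open 0.0121
tool axes in board x: [ 0.001  0.006 -1.   ] y: [ 0.009 -1.    -0.006] z: [-1.    -0.009 -0.001]
0,-130,120 world [ 0.5571 -0.2665  0.12  ] share [ 0.4547 -1.1979 -1.2331]
```

```bash
python3 -m jog '[[[0.2,-0.6,-0.6],0,0],[[0.2,-0.6,-0.6],0,0],[[0.2,-0.6,-0.6],0,0],[[0.2,-0.6,-0.6],0,0],[[0.2,-0.6,-0.6],0,0]]' && python3 go.py -15,-125,120 -15,-115,20
python3 - <<'E'
E
```

```text
clock: 1.1
ee_pos: [0.4314, -0.3785, 0.1688]
tool_rot: [0.707, -0.001, -0.707, -0.008]
wrist_force: [-1.1, -0.0, 0.5]
opening: -0.0001
clk 1.1 tcp [ 0.4314 -0.3785  0.1688] board mm [-122.1 -245.9  168.8] F [-1.1 -0.   0.5] open -0.0001
tool axes in board x: [ 0.001  0.01  -1.   ] y: [ 0.018 -1.    -0.01 ] z: [-1.    -0.018 -0.001]
-15,-125,120 world [ 0.5422 -0.2611  0.12  ] share [ 0.25   -0.5923 -0.5462]
-15,-115,20 world [ 0.5425 -0.2511  0.02  ] share [ 0.7504 -0.6374 -0.5467]
```

```bash
python3 -m jog '[[[0.2,-0.59,-0.55],-0.01,0],[[0.3,-0.59,-0.55],-0.01,0],[[0.5,-0.59,-0.55],-0.01,0],[[0.6,-0.59,-0.55],-0.01,0],[[0.6,-0.59,-0.55],-0.01,0],[[0.6,-0.59,-0.55],-0.01,0]]' && python3 go.py -15,-115,20
python3 - <<'E'
from workcell import arm
import cv2
cv2.imwrite("pics/w1.png",arm.snapshot("wrist")[:,:,::-1])
cv2.imwrite("pics/sc1.png",cv2.resize(arm.snapshot("scene")[180:380,250:510,::-1],None,fx=3,fy=3,interpolation=2))
E
```

```text
clock: 1.7
ee_pos: [0.5414, -0.2602, 0.0476]
tool_rot: [-0.706, -0.005, 0.709, 0.003]
wrist_force: [-0.5, -0.6, -0.1]
opening: 0.0005
clk 1.7 tcp [ 0.5414 -0.2602  0.0476] board mm [ -15.8 -124.2   47.6] F [-0.5 -0.6 -0.1] open 0.0005
tool axes in board x: [-0.004  0.011 -1.   ] y: [ 0.035 -0.999 -0.011] z: [-0.999 -0.035  0.004]
-15,-115,20 world [ 0.5425 -0.2511  0.02  ] share [ 0.1387 -0.0441 -0.0061]
```

View pics/w1.png

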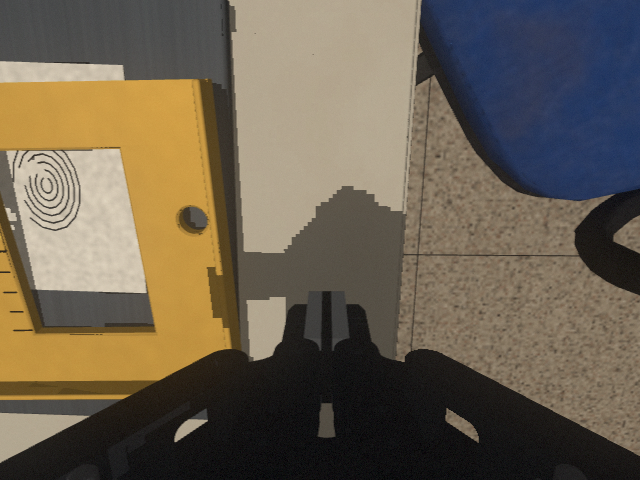

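View pics/sc1.png

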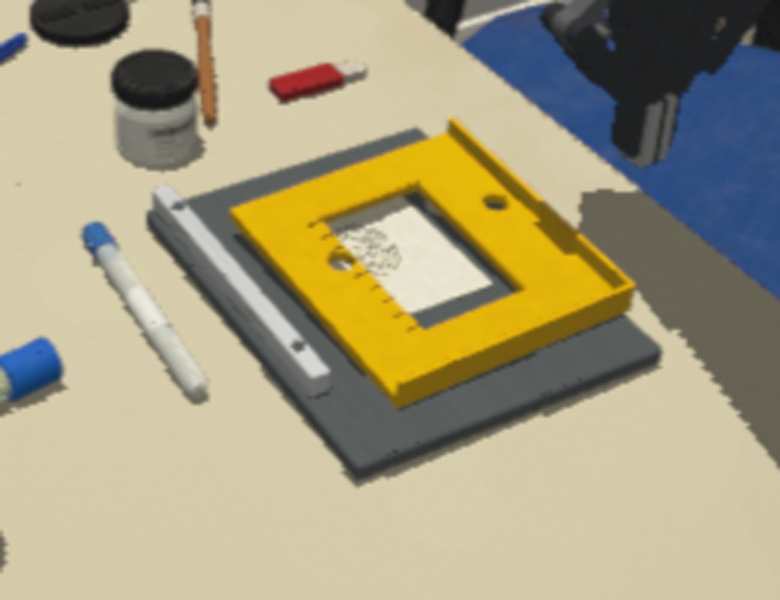

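```bash
python3 -m jog '[[[0.1,-0.03,0],0,0],[[0.13,-0.07,0],-0.02,0],[[0.13,-0.1,0],-0.02,0],[[0.13,-0.12,0],-0.02,0],[[0.13,-0.135,0],-0.02,0],[[0.13,-0.15,0],-0.02,0]]' && python3 go.py -15,-80,20
```

```text
clock: 2.4
ee_pos: [0.5429, -0.2338, 0.026]
tool_rot: [0.708, 0.013, -0.706, 0.009]
wrist_force: [-0.3, -0.7, 0.2]
opening: -0.0002
clk 2.4 tcp [ 0.5429 -0.2338  0.026 ] board mm [-15.2 -97.7  26. ] F [-0.3 -0.7  0.2] open -0.0002
tool axes in board x: [ 0.002  0.007 -1.   ] y: [ 0.062 -0.998 -0.007] z: [-0.998 -0.062 -0.003]
-15,-80,20 world [ 0.5436 -0.2161  0.02  ] share [ 0.0307 -0.088  -0.0064]
```

```bash
python3 -m jog '[[[0.03,0,0],0.03,0],[[0.03,-0.015,0],0.03,0],[[0.03,-0.03,0],0.03,0],[[0.03,-0.045,0],0.03,0],[[0.03,-0.06,0],0.03,0]]' && python3 go.py -15,-80,20
```

```text
clock: 2.9
ee_pos: [0.5425, -0.2217, 0.0202]
tool_rot: [0.708, -0.003, -0.706, -0.008]
wrist_force: [-0.5, -1.2, -1.3]
opening: 0.0001
clk 2.9 tcp [ 0.5425 -0.2217  0.0202] board mm [-16.  -85.7  20.2] F [-0.5 -1.2 -1.3] open 0.0001
tool axes in board x: [ 0.002  0.007 -1.   ] y: [ 0.015 -1.    -0.006] z: [-1.    -0.015 -0.002]
-15,-80,20 world [ 0.5436 -0.2161  0.02  ] share [ 0.0014 -0.0283 -0.0054]
```

```bash
python3 -m jog '[[[0,-0.02,0],0,0],[[0,-0.03,0],0,0],[[0,-0.04,0],0,0],[[0,-0.04,0],0,0]]' && python3 -c "
from workcell import arm
import cv2
cv2.imwrite('pics/sc2.png',cv2.resize(arm.snapshot('scene')[180:380,250:510,::-1],None,fx=3,fy=3,interpolation=2))"; python3 go.py
```

```text
clock: 3.3
ee_pos: [0.5416, -0.2151, 0.0202]
tool_rot: [0.707, -0.004, -0.707, -0.008]
wrist_force: [-2.1, -3.8, -0.4]
opening: 0.0004
clk 3.35 tcp [ 0.5416 -0.2151  0.0202] board mm [-17.1 -79.   20.2] F [-2.7 -4.5 -0.5] open -0.0002
tool axes in board x: [ 0.001  0.005 -1.   ] y: [ 0.014 -1.    -0.005] z: [-1.    -0.014 -0.001]
```

View pics/sc2.png

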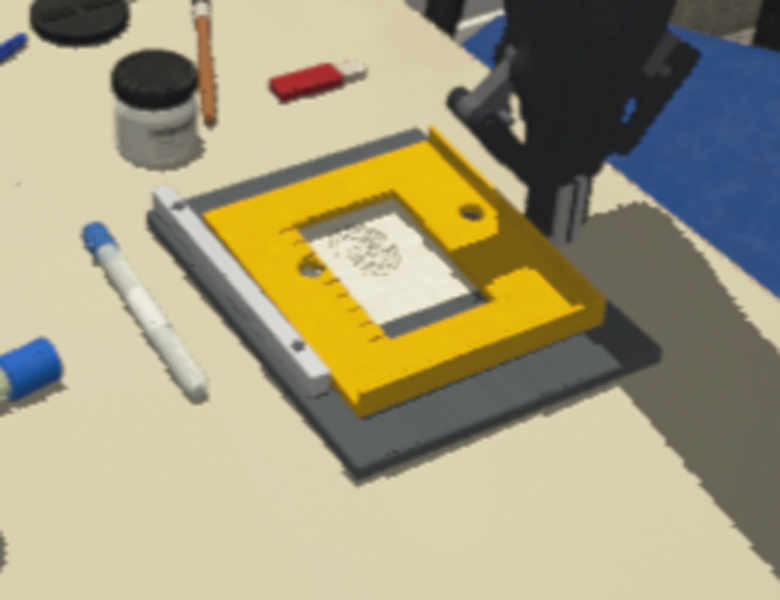

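Frame's left edge is at the fence along almost its whole length (fence near end at (320,385)). I'll press slightly more to square it up.

```bash
python3 -m jog '[[[0,-0.01,0],0,0],[[0,-0.02,0],0,0]]'; python3 -m jog '[[[0,-0.015,0],0,0],[[0,-0.02,0],0,0]]'; python3 go.py
```

```text
clock: 3.55
ee_pos: [0.5402, -0.2141, 0.0202]
tool_rot: [-0.707, 0.006, 0.707, 0.007]
wrist_force: [-3.7, -9.1, -0.3]
opening: -0.0
clock: 3.75
ee_pos: [0.5399, -0.214, 0.0206]
tool_rot: [-0.707, 0.008, 0.707, 0.006]
wrist_force: [-1.2, -9.8, -0.9]
opening: 0.0002
clk 3.75 tcp [ 0.5399 -0.214   0.0206] board mm [-18.8 -78.1  20.6] F [-1.2 -9.8 -0.9] open 0.0002
tool axes in board x: [-0.    -0.003 -1.   ] y: [ 0.011 -1.     0.003] z: [-1.    -0.011  0.   ]
```

```bash
python3 -m jog '[[[0,0.1,0],0,0],[[0,0.13,0],0,0],[[-0.1,0.13,0.05],0,0],[[-0.25,0.13,0.25],0,0],[[-0.25,0.1,0.45],0,0],[[-0.25,-0.1,0.47],0,0],[[-0.25,-0.3,0.47],0,0],[[-0.25,-0.36,0.47],0,0]]'; python3 go.py -105,-5,60 -105,-5,20; python3 - <<'E'
from workcell import arm
import cv2
for n,(a,b,c,d) in {"scene":(210,345,290,480),"side":(235,350,210,385)}.items():
    cv2.imwrite(f"pics/{n}3.png",cv2.resize(arm.snapshot(n)[a:b,c:d,::-1],None,fx=4,fy=4,interpolation=2))
E
```

```text
clock: 4.55
ee_pos: [0.4475, -0.1344, 0.0706]
tool_rot: [0.707, -0.005, -0.707, -0.005]
wrist_force: [0.7, -0.1, 0.6]
opening: -0.0001
clk 4.55 tcp [ 0.4475 -0.1344  0.0706] board mm [-113.6   -1.3   70.6] F [ 0.7 -0.1  0.6] open -0.0001
tool axes in board x: [ 0.  0. -1.] y: [ 0.017 -1.    -0.   ] z: [-1.    -0.017 -0.   ]
-105,-5,60 world [ 0.456  -0.1383  0.06  ] share [ 0.0531  0.0192 -0.0426]
-105,-5,20 world [ 0.456  -0.1383  0.02  ] share [ 0.2531  0.0192 -0.0426]
```

View pics/scene3.png

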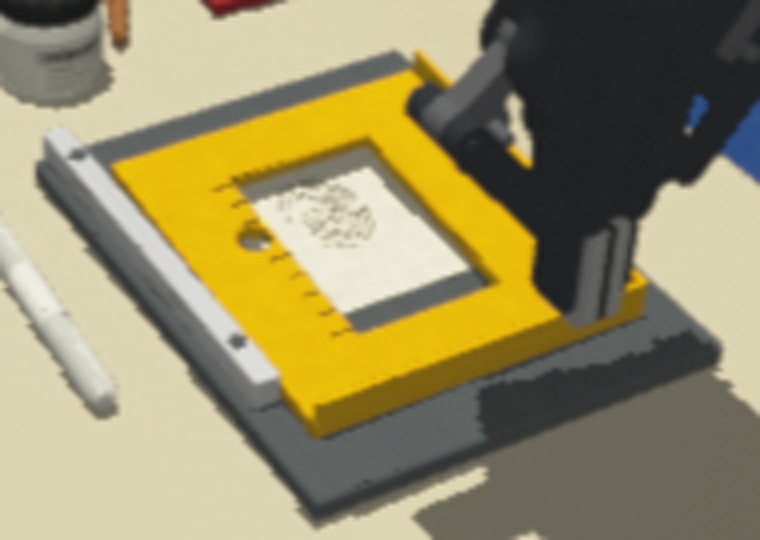

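View pics/side3.png

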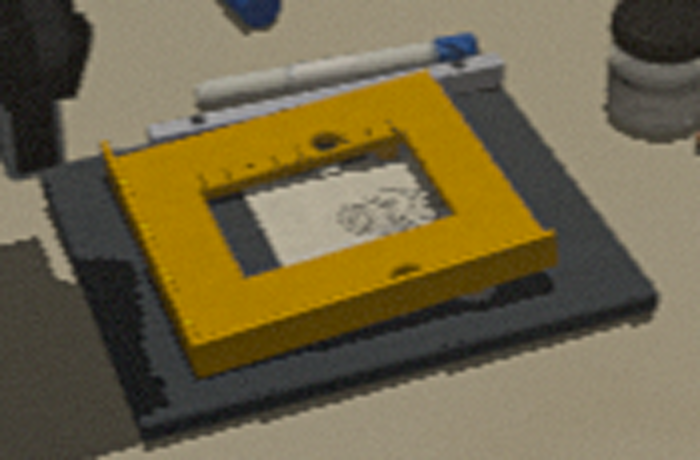

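Frame lies flush along the fence, still nose-up on the pins. Now behind the near lip, and push forward.

```bash
python3 -m jog '[[[0.1,0.02,0],0,0],[[0.24,0.02,0],0,0],[[0.24,0.02,-0.02],0,0],[[0.24,0.02,-0.06],0,0],[[0.24,0.02,-0.1],0,0]]'; python3 go.py -61,-5,20
```

```text
clock: 5.15
ee_pos: [0.47, -0.142, 0.0237]
tool_rot: [0.708, -0.006, -0.706, -0.005]
wrist_force: [-0.7, 0.2, -0.1]
opening: -0.0002
clk 5.15 tcp [ 0.47   -0.142   0.0237] board mm [-90.9  -8.2  23.7] F [-0.7  0.2 -0.1] open -0.0002
tool axes in board x: [ 0.003 -0.002 -1.   ] y: [ 0.015 -1.     0.002] z: [-1.    -0.015 -0.003]
-61,-5,20 world [ 0.5    -0.1397  0.02  ] share [ 0.019  -0.0137 -0.1495]
```

```bash
python3 -m jog '[[[0.02,-0.01,-0.015],0,0],[[0.02,-0.01,-0.03],0,0],[[0.02,-0.01,-0.045],0,0],[[0.02,-0.01,-0.06],0,0]]'; python3 -m jog '[[[0,0,-0.015],0,0],[[0,0,-0.03],0,0],[[0,0,-0.04],0,0]]';python3 go.py -61,-5,20
```

```text
clock: 5.55
ee_pos: [0.481, -0.1403, 0.0197]
tool_rot: [0.707, -0.007, -0.707, -0.005]
wrist_force: [-4.0, -0.6, 3.5]
opening: 0.0
clock: 5.85
ee_pos: [0.4892, -0.1405, 0.0197]
tool_rot: [0.707, -0.007, -0.707, -0.005]
wrist_force: [-4.1, -0.8, 3.0]
opening: -0.0001
clk 5.85 tcp [ 0.4892 -0.1405  0.0197] board mm [-71.8  -6.1  19.7] F [-4.1 -0.8  3. ] open -0.0001
tool axes in board x: [ 0.001 -0.002 -1.   ] y: [ 0.015 -1.     0.002] z: [-1.    -0.015 -0.001]
-61,-5,20 world [ 0.5    -0.1397  0.02  ] share [-0.0013 -0.0048 -0.0539]
```

```bash
python3 -m jog '[[[0,0,-0.015],0,0],[[0,0,-0.03],0,0],[[0,0,-0.035],0,0]]';python3 go.py; cat > pic.py <<'E'
from workcell import arm
import cv2,sys
o=[]
for n,(a,b,c,d) in {"scene":(210,345,290,480),"side":(235,350,210,385)}.items():
    cv2.imwrite(f"pics/{n}{sys.argv[1]}.png",cv2.resize(arm.snapshot(n)[a:b,c:d,::-1],None,fx=4,fy=4,interpolation=2))
E
python3 pic.py 4
```

```text
clock: 6.15
ee_pos: [0.4984, -0.1404, 0.02]
tool_rot: [0.709, -0.006, -0.705, -0.005]
wrist_force: [0.1, -0.2, 1.0]
opening: -0.0
clk 6.15 tcp [ 0.4984 -0.1404  0.02  ] board mm [-62.5  -5.8  20. ] F [ 0.1 -0.2  1. ] open -0.0
tool axes in board x: [ 0.005 -0.002 -1.   ] y: [ 0.015 -1.     0.002] z: [-1.    -0.015 -0.005]
```

View pics/scene4.png

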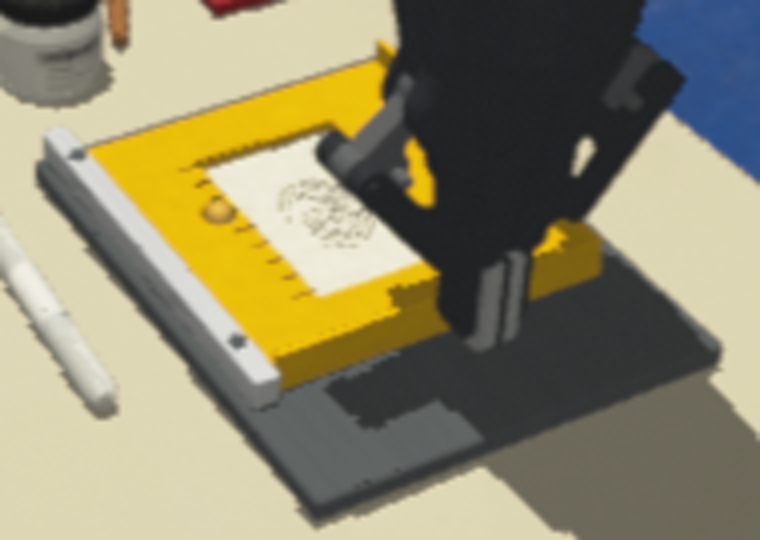

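View pics/side4.png

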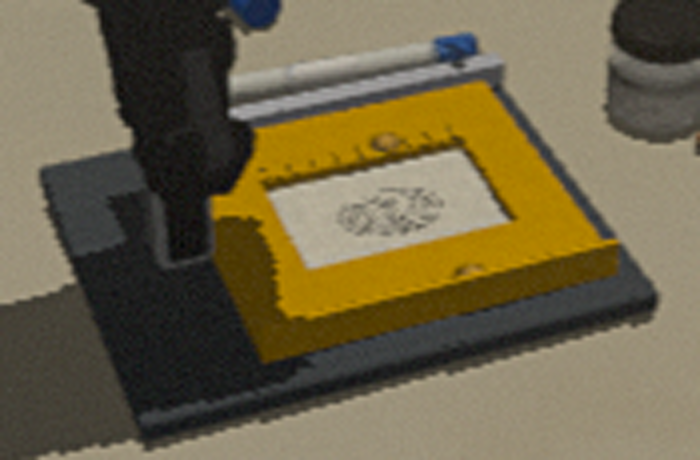

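Both brass domes now show through the holes: left at scene zoom (218,211), right at side zoom (468,270). The underside gap is gone. Retreat and check.

```bash
python3 -m jog '[[[0,0,0.05],0,0],[[0,0,0.15],0,0],[[-0.2,0,0.25],0,0],[[-0.4,0.1,0.3],0,0],[[-0.6,0.3,0.3],0,0],[[-0.8,0.5,0.3],0,0],[[-0.8,0.7,0.3],0,0],[[-0.8,0.7,0.3],0,0]]'; python3 -m jog '[[[0,0.6,0.2],0,0],[[0,0.6,0.2],0,0],[[0,0.6,0.2],0,0]]'; python3 go.py;python3 pic.py 5
```

```text
clock: 7.05
ee_pos: [0.4346, -0.2871, 0.1828]
tool_rot: [0.71, -0.012, -0.704, -0.006]
wrist_force: [-0.8, -0.8, 0.2]
opening: 0.0002
clock: 7.35
ee_pos: [0.3892, -0.4086, 0.1833]
tool_rot: [0.71, -0.014, -0.704, -0.006]
wrist_force: [-0.3, 0.1, -0.0]
opening: 0.0001
clk 7.35 tcp [ 0.3892 -0.4086  0.1833] board mm [-163.4 -277.2  183.3] F [-0.3  0.1 -0. ] open 0.0001
tool axes in board x: [ 0.008 -0.01  -1.   ] y: [ 0.003 -1.     0.01 ] z: [-1.    -0.003 -0.008]
```

View pics/scene5.png

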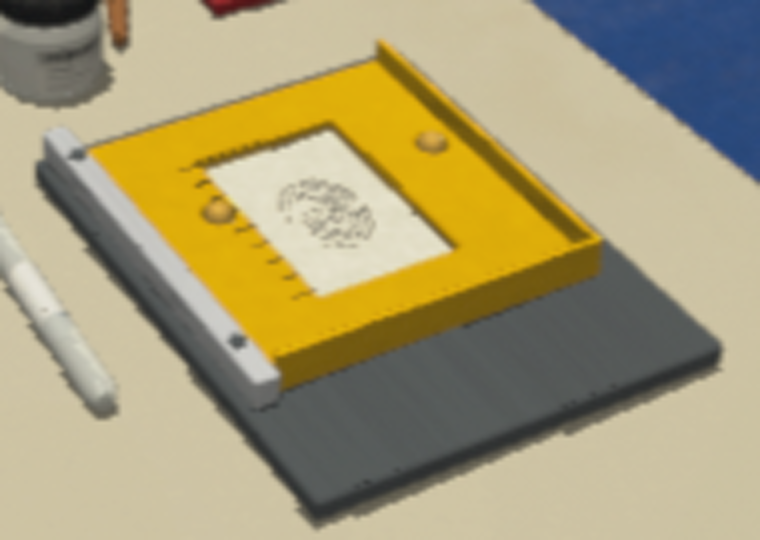

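View pics/side5.png

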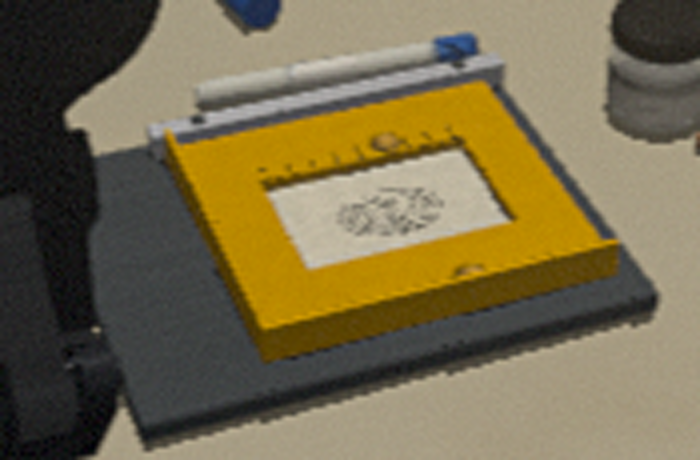

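Both domes fill their holes: scene zoom (218,211) and (431,142), side zoom (386,142) and (468,270). One quick numeric fit before handing in.

```bash
python3 - <<'E'
from h import *
sc=lambda P,u,v:(*P,u/4+290-.4,v/4+210-.4)
si=lambda P,u,v:(*P,u/4+210-.4,v/4+235-.4)
of={"scene":[sc((-70,-65,16),602,238),sc((70,-65,16),380,40),sc((70,65,6),88,150),sc((15,38,6),217,210),sc((15,-52,6),431,143)],
"side":[si((-70,65,16),165,137),si((-70,-65,16),260,330),si((-70,-65,0),265,360),si((70,-65,16),618,240),si((70,65,6),488,83),si((15,38,6),386,144)]}
f,r=fit(of,[.58,-.137,.012,-.03,0,0],lambda x:(x[:3],R.from_euler("ZYX",x[3:])))
Rb=R.from_euler("z",-.0311)
print(f.round(4),(Rb.inv().apply(f[:3]-[.5611,-.1366,.012])*1000).round(1),"yaw err",f[3]+.0311);print(abs(r).max())
E
```

```text
[ 0.5811 -0.1371  0.0113 -0.0355 -0.0061 -0.0143] [20.   0.1 -0.7] yaw err -0.00442911014155831
1.885112524265594
```

Fit puts the frame at board (20.0, 0.1, -0.7) mm relative to the deck, so it's seated within measurement error.

```bash
python3 -m jog '[[[0,0,0],0,0],[[0,0,0],0,0]]'; python3 -c "
from workcell import arm
print(arm.close_job())"
```

```text
clock: 7.65
ee_pos: [0.3872, -0.4102, 0.1827]
tool_rot: [0.709, -0.016, -0.705, -0.008]
wrist_force: [-0.3, -0.2, -0.1]
opening: -0.0001
the job is handed in; nothing more can be done
None
```

The frame is seated on both pins, and I handed the job in at 7.65 s of the 38 s allowed. With the fingers shut, I pushed it left by its right lip until it lay flush with the fence (about 10 N at contact). I then pushed it away by its near lip (about 4 N) until it dropped over the pins, and drew the hand back.

**Position:** A corner fit from the last pictures puts the frame's origin at board (20.0, 0.1) mm, against the seat at (20, 0). Its height is 0.7 mm below deck level, which is measurement error. The yaw error is about 0.004 rad.

**Tilt:** The fitted tilt is about 0.016 rad, close to the 0.02 limit. The fit was off by up to 1.9 pixels, so I take that tilt as noise rather than real. The pictures show both pin tops filling their holes and no gap under the frame.

**Other objects:** The swab tube and the visible part of the jar looked unmoved in the last pictures. The USB stick was mostly cropped out of them, but the hand never went near it.

**Hand:** It was clear of everything, with wrist force near zero.

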